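# Shut and latch the fittings case under the sink

## Task

Close up the grey plastic fittings case standing on the cement: push its lid fully shut with your fingertips, and only then flip both steel latch levers on the case's edge over past their middle so that each snaps down over the lid. Just push, gently: do not pinch, lift or shove the case along, leave the other things undisturbed, and finish with the hand clear.

Things in the scene. Friction and masses are not known exactly. Their poses are not given: they have to be found in the camera images.
- case: Loose grey plastic case, about 2 kg: 180 mm (its x) by 280 mm (its y), 85 mm high with the lid shut. Origin: centre of the underside. Lid hinged along the -x edge (robot's side); steel latches on the +x edge (far side) at y = +85 and -85 mm, between black lugs 94 mm high at x 94 to 110 mm. 5 N sideways does not move it, 10 N may slide it.
- lid (a joint): Lid angle (rad): 0 fully shut, growing as the free (+x) edge rises; starts ajar, 0.2 to 0.45. Stiff hinge: stays where left; 2 to 3 N down near the free edge closes it. Hinge along the case's y at x = -90, z = 70 mm of the case. Slab 184 by 284 mm, 14 mm thick.
- lid_press (a point): Point on the lid's upper face, midway between the latches, 19 mm in from the edge of the slab: a good place to press. With the lid shut it is at x = 75, y = 0, z = 85 mm of the case.
- latch_a (a joint): Angle (rad) of the steel lever at the case's y = +85 mm, 24 mm wide, 6 thick, 55 long; pivot along y at x = 102, z = 88 mm of the case. 0 (start): open, leaning 29 deg outward (+x); 0.50 upright; 1.81 latched, 75 deg inward over the lid. Stops at both ends; a spring holds it on either: past its middle at 0.70 (tip 11 mm inward of the pivot) it snaps over. 2 to 4 N inward near the tip moves it.
- latch_b (a joint): The same for the equal latch lever at the case's y = -85 mm. Starts at 0.
- latch_a_tip (a point): Tip of latch lever a. Open it is at x = 128, y = 85, z = 136 mm of the case; upright at z = 143 mm; latched at x = 49, z = 102 mm.
- latch_b_tip (a point): Tip of latch lever b; as for a, at y = -85 mm.
- crates: Two stacked plastic crates, red over black, fixed at the left: 400 mm (x) by 300 mm (y), 200 mm high together, closed flat top. Origin: centre of the underside. Obstacle.
- shower_head: Bystander, loose on top of the crates: chrome hand shower, head 88 mm across, 162 mm handle along its x; up to 34 mm high. Origin under the head.
- scoop: Bystander, loose on top of the crates: blue plastic scoop 90 by 70 mm, 40 mm high, handle reaching 150 mm along its x. Origin under the bowl.
- tin: Bystander, loose on the cement to the right of the case: closed white polish tin with a twist cap, 76 mm across, 63 mm high. Origin: centre of its underside.
- coupler: Bystander, loose on the cement between case and crates: grey PVC pipe coupler standing on end, 60 mm across, 60 mm high. Origin: centre of its underside.

How it is judged:
On the way, in this order (a step that is already met when the one before it is completed fails the run):
1. the lid is fully shut (value of joint lid below 0.04 rad), for 0.2 s.
2. both latch levers have snapped over the lid (value of joint each of latch_a, latch_b above 1.65 rad), for 0.2 s.
At the end, for the whole second after the job is handed in: Lid shut (below 0.04 rad), both latch levers over the lid (above 1.65 of 1.81 rad), the case flat and at rest on the cement within 50 mm of its start, bystanders within 30 mm of theirs (all of step 2 and value of joint lid below 0.04 rad and angle between case's own z axis and vertical below 0.05 rad and height (world z) of case below 0.01 m and distance of case from where it was at the start of the episode below 0.05 m and linear speed of case below 0.01 m/s and distance of each of tin, coupler, shower_head, scoop from where it was at the start of the episode below 0.03 m); the robot touches nothing.
It fails at once if a latch was thrown while the lid was not shut (value of joint lid above 0.08 rad and value of joint any of latch_a, latch_b above 1.1 rad).
It fails at once if the case was lifted or tipped (height (world z) of case above 0.012 m or angle between case's own z axis and vertical above 0.12 rad).
It fails at once if the case was shoved more than 50 mm (distance of case from where it was at the start of the episode above 0.05 m).
It fails at once if the case, lid or a latch was pinched or forced (fingers over 40 N) (contact force between the fingers and case above 40 N).
It fails at once if a bystander was moved or lifted more than 30 mm (distance of any of tin, coupler, shower_head, scoop from where it was at the start of the episode above 0.03 m).
It also fails if it takes over 54 s, if anything falls off the work surface, if the arm or the gripper's body presses on something with over 40 N, if the wrist force passes 120 N, or if a joint passes its speed limit or range.

## Robot

A 6-joint arm with a two-finger parallel gripper is mounted at the origin on the work surface. World frame = base frame: x ahead of the robot, y to its left, z up, the work surface at z = 0. Lengths are in m, angles in rad, forces in N, time in s.
With the tool pointing down it reaches from about 0.425 to 0.95 m from the base axis. Payload 3.5 kg.
Tool frame: the origin (TCP) lies midway between the tips of the shut fingers; the grasp point (between the pads) lies 19 mm behind it; z points along the fingers, y is the line along which they close (so a half turn about z gives the same grasp; the last joint's range is limited). The gripper opens to 85 mm and grips with 20 to 120 N. Pads are 22 mm wide; open, the fingers measure 114 mm over their backs; the gripper's body (76 mm by 85 mm) begins 54 mm behind the grasp point. The pads swing forward as they close: fully open they stand 13 mm farther back than shut.
Start: joints at [-1.263, 0.286, 1.577, -0, 1.279, -0.15], TCP at [0.298, -0.605, 0.196] pointing down, gripper open.
Joint ranges: [-2.77, 2.77], [-0.9, 2.22], [0.21, 2.48], [-1.53, 4.67], [0.24, 2.81], [-2.84, 2.84]. Speed limits (rad/s): [2.79, 2.79, 3.14, 3.14, 3.14, 3.14].

## Interface

Orientations are given as a unit quaternion [x, y, z, w].
In Python, from plant import ctrl, cams, order gives the robot as it stands.
- The arm moves only by the tool move_arm, never from a script. Its argument "plan" is one flat list of numbers, 7 for each row, row after row: the shift along the world's x, y, z in mm, then the turn, a rotation vector about the world's x, y, z in degrees, then the finger opening in mm, from 0 to 85.4. A call has 1 to 12 rows; each row shifts and turns the commanded pose from where the row before left it; what a row does not reach is not made up. A row lasts 1/10 s, in which the tool goes at most 50 mm and 8.59 degrees, less where a joint would pass 70% of its speed; a pose out of reach is approached as far as the arm can. A call is refused whole if a number of a shift passes 50 or a number of a turn 8.59, either way. A call with a gripper value outside its range is refused whole. The fingers move at their own pace and stop on an object; "newtons" is the grip in N (left out, the last holds). Time passes only in rows, so rows that do not move let the fingers close. It gives the time, the measured TCP pose, the force, the opening and the grip force at its end, in the units of the state.
- ctrl.get_state(): the state, without advancing time (a new reading comes with each control period).
- cams.read_camera(name): name is "scene" or "top" or "wrist"; returns a dict with "color" (420x560x3 uint8, red, green, blue), "fov_y" (degrees; the focal length in pixels is half the picture's height over the tangent of half this angle, whatever the lens; pixels are square), "cx", "cy" (the principal point, pixels), "k1" (the pictures are not rectified: a ray, as slopes to the right and down, at radius r is drawn at 1 + k1 r^2 times it, then the intrinsics apply), "origin" and "orientation" of the camera in the world; the wrist camera has in their place "T_tool_cam" (4x4, takes a point from camera to tool coordinates, whose origin is the TCP and whose axes are the flange's). Camera axes: x right, y up, looking along -z (the intrinsics and any distortion apply to the point x, -y, -z); pixel columns grow to the right and rows downward; lengths in m; the calibration is good to about 2 mm. A picture is of the moment at which its call begins: read the wrist's pose just before it. There is no depth.
- order.sign_off(): hands the job in; it is judged then, once.
The state is a dict: "time": time; "qpos": joint angles; "dq": joint speeds; "joint_efforts": joint torques, N m; "eef_pos": TCP position; "tcp_rot": TCP orientation; "contact_force": force on the tool from outside, world axes, zero at the start; "wrist_torque": the same for the moment, N m; "opening": opening from 0.0 (shut) to 1.0 (fully open); "finger_force": force on a finger pad.
Only numpy, scipy, OpenCV 4.12 (cv2) and the standard library are available. Lean on these libraries where they do the work, as an engineer would, in place of code of your own. Each camera call takes 0.05 s, during which the arm holds its last target. There are 200 camera calls.

## Working session

There is one attempt and no reset: what is moved stays moved. The work goes in short steps, Python scripts to look and compute and a tool call to move; the robot and the scene stay as the last step left them, time stands still between calls to the robot, and variables do not carry over. Pictures are saved under pics/ and viewed, at most 10 in all, crops included, and the job is handed in when it is done.

Besides the shell and the picture viewer there is one more tool, called after "Request:" by a JSON object that holds its "api" and its "payload", one argument or row to a line. move_arm: Moves the arm, as the interface text tells. Its arguments: {"type":"object","properties":{"plan":{"type":"array","items":{"type":"number"}},"newtons":{"type":"number"}},"required":["plan"]}

```bash
ls; mkdir -p pics
cat > h.py <<'E'
import numpy as np, cv2
from scipy.spatial.transform import Rotation as R
from plant import ctrl, cams, order
def cam(n):
    s=ctrl.get_state(); c=cams.read_camera(n); 
    if n=='wrist':
        T=np.eye(4); T[:3,:3]=R.from_quat(s['tcp_rot']).as_matrix(); T[:3,3]=s['eef_pos']; T=T@np.array(c['T_tool_cam'])
        c['R'],c['o']=T[:3,:3],T[:3,3]
    else:
        q=np.array(c['orientation']); c['R']=R.from_quat(q).as_matrix() if q.size==4 else q; c['o']=np.array(c['origin'])
    c['f']=210/np.tan(np.radians(c['fov_y'])/2); return c
def ray(c,u,v):
    d=np.array([(u-c['cx'])/c['f'],(v-c['cy'])/c['f']]); x=d.copy()
    for _ in range(30): x=d/(1+c['k1']*(x@x))
    return c['R']@np.array([x[0],-x[1],-1])
def onz(c,u,v,z):
    d=ray(c,u,v); return c['o']+d*(z-c['o'][2])/d[2]
def proj(c,p):
    q=c['R'].T@(np.array(p)-c['o']); x=np.array([q[0],-q[1]])/-q[2]; x=x*(1+c['k1']*(x@x)); return x*c['f']+[c['cx'],c['cy']]
def tri(c1,p1,c2,p2):
    a,b=ray(c1,*p1),ray(c2,*p2); st=np.linalg.lstsq(np.c_[a,-b],c2['o']-c1['o'],rcond=None)[0]
    A,B=c1['o']+a*st[0],c2['o']+b*st[1]; return (A+B)/2,np.linalg.norm(A-B)
E
python3 - <<'E'
from h import *
for n in('scene','top'):
    c=cam(n); cv2.imwrite(f'pics/{n}0.png',cv2.resize(c['color'][:,:,::-1],(800,600),interpolation=cv2.INTER_CUBIC)); print(n,c['o'],c['f'],c['k1'],c['cx'],c['cy'],c['R'].round(2).tolist())
s=ctrl.get_state(); print(s)
E
```

```text
pics
scene [ 0.94344933 -0.76834485  0.91052778] 515.8097297164187 -0.14000501692830633 278.0928299722097 223.12747638921184 [[0.9, -0.27, 0.33], [0.43, 0.6, -0.68], [-0.01, 0.76, 0.65]]
top [0.34593735 0.02608898 1.69774881] 534.6728927005034 -0.04147531198693299 281.11349019938365 201.80831327836225 [[-0.03, 0.99, -0.14], [-1.0, -0.03, 0.01], [0.01, 0.14, 0.99]]
{'time': 0.1, 'qpos': array([-1.26300825e+00,  2.87111646e-01,  1.57807024e+00,  1.67144674e-06,
        1.27864367e+00, -1.50012246e-01]), 'dq': array([-0.00144486, -0.00274214, -0.0020506 ,  0.00090519, -0.0017763 ,
        0.0011823 ]), 'joint_efforts': array([ 9.88541251e-04, -4.07297766e+01, -2.93699509e+01, -1.15037719e-04,
        3.37679463e-03, -1.06553912e-05]), 'eef_pos': array([ 0.29813902, -0.6048093 ,  0.1945411 ]), 'tcp_rot': array([ 9.73915993e-01,  2.26906131e-01, -8.71855909e-05, -1.11304157e-03]), 'contact_force': array([-0.06600549,  0.02003629,  0.12764537]), 'wrist_torque': array([-0.00160616,  0.00137963, -0.0011642 ]), 'finger_force': 0.0, 'opening': 0.9962671687548523}
```

View pics/scene0.png

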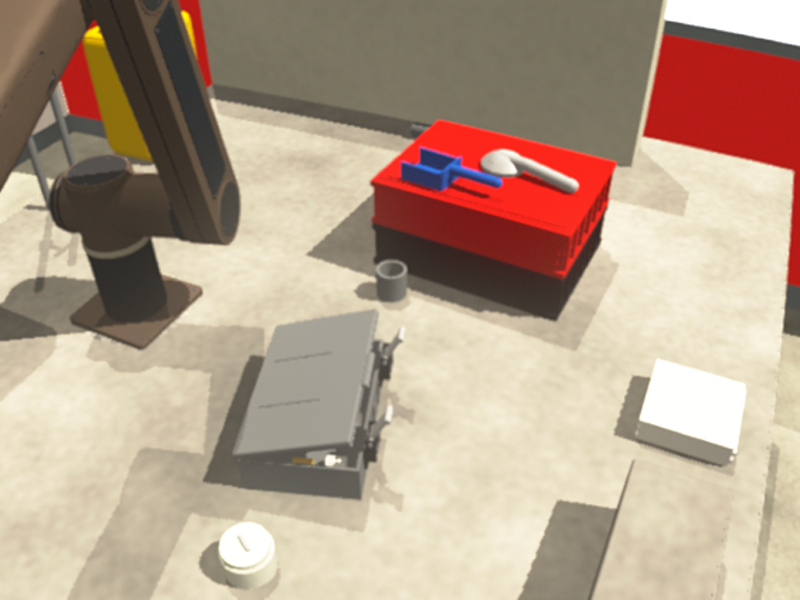

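View pics/top0.png

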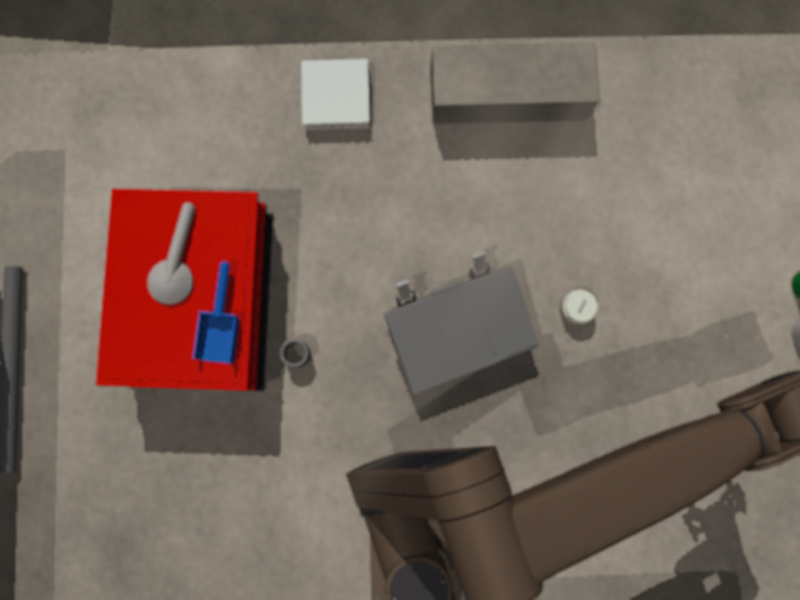

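The scene picture shows the case with its lid ajar: free lid corners at about (378,311) and (347,452), lever tips at (402,330) and (390,410). In the top picture the lid corners are at (387,311), (514,266), (538,346), (415,393), and the tips at about (403,284) and (478,255). I'll triangulate from these.

Run:
```python
from h import *
from scipy.optimize import least_squares
s,t=cam('scene'),cam('top')
k=.7
P={'free+':((378,311),(387,311)),'free-':((347,452),(514,266)),'hin-':((237,455),(538,346)),'hin+':((272,325),(415,393)),'tipa':((402,330),(403,283)),'tipb':((390,410),(478,254))}
for n,(a,b) in P.items():
    p,e=tri(s,np.array(a)*k,t,np.array(b)*k); print(n,p.round(3),round(e,4))
# fit case pose x,y,yaw and lid angle to the picked pixels
def pts(v):
    x,y,w,l=v; c,si=np.cos(l),np.sin(l)
    lid=lambda u,yy:(-.09+u*c-.015*si,yy,.07+u*si+.015*c)
    L=[lid(.182,.142),lid(.182,-.142),lid(-.002,-.142),lid(-.002,.142),(.128,.085,.136),(.128,-.085,.136)]
    r=R.from_euler('z',w); return [r.apply(q)+[x,y,0] for q in L]
def f(v): return np.concatenate([np.r_[proj(s,q)-np.array(a)*k,proj(t,q)-np.array(b)*k] for q,(a,b) in zip(pts(v),P.values())])
o=least_squares(f,[.55,-.1,.3,.3],loss='soft_l1'); print(o.x.round(4),f(o.x).reshape(-1,4).round(1).tolist())
```

```text
free+ [0.515 0.042 0.134] 0.0033
free- [ 0.602 -0.227  0.121] 0.001
hin- [ 0.439 -0.273  0.078] 0.0101
hin+ [ 0.343 -0.013  0.085] 0.0039
tipa [0.572 0.008 0.141] 0.0061
tipb [ 0.628 -0.149  0.139] 0.0048
[ 0.4798 -0.1138  0.3326  0.2391] [[-0.6, 0.4, -2.1, 0.7], [2.2, -4.0, -1.8, -1.3], [-5.9, -0.0, 1.2, -0.4], [1.5, -0.4, -0.4, 0.4], [-1.0, 1.9, -0.6, -0.9], [-1.6, 2.5, 0.5, -0.6]]
```

Request:
{"api": "move_arm", "payload": {
  "plan": [0,0,20,0,0,-7,0,20,42,0,0,0,0,0,20,42,0,0,0,0,0,20,42,0,0,0,0,0,20,42,0,0,0,0,0,20,42,0,0,0,0,0,20,42,0,0,0,0,0,20,42,0,0,0,0,0,20,42,0,0,0,0,0,20,42,0,0,0,0,0,20,42,0,0,0,0,0,20,42,0,0,0,0,0],
  "newtons": 20
}}

```text
time: 1.4
eef_pos: [0.5188, -0.1416, 0.2158]
tcp_rot: [0.986, 0.167, 0.0, 0.0]
contact_force: [1.1, -0.9, -0.2]
opening: 0.001
finger_force: 0.0
```

Request:
{"api": "move_arm", "payload": {
  "plan": [14,26,0,0,0,0,0,14,26,0,0,0,0,0,0,0,0,0,0,0,0,0,0,0,0,0,0,0]
}}

```text
time: 1.8
eef_pos: [0.5462, -0.0912, 0.2155]
tcp_rot: [0.986, 0.168, -0.0, 0.0]
contact_force: [-0.2, -0.3, -0.1]
opening: 0.001
finger_force: 0.0
```

Run:
```python
from h import *
w=cam('wrist'); im=cv2.resize(w['color'][:,:,::-1],(800,600),interpolation=cv2.INTER_CUBIC); print(w['o'],w['R'].round(2).tolist(),ctrl.get_state()['eef_pos'])
cv2.imwrite('pics/w1.png',im)
for x,y in((.128,.085),(.128,-.085)):
    p=R.from_euler('z',.3326).apply([x,y,.136])+[.4798,-.1138,0]; print(p.round(3),proj(w,p)/.7)
```

```text
[ 0.62134802 -0.06489695  0.39442973] [[0.33, 0.9, 0.29], [-0.94, 0.31, 0.1], [-0.0, -0.31, 0.95]] [ 0.54602358 -0.09182365  0.21558021]
[0.573 0.008 0.136] [258.64842124 197.39185458]
[ 0.629 -0.152  0.136] [538.09500686 198.4669395 ]
```

View pics/w1.png

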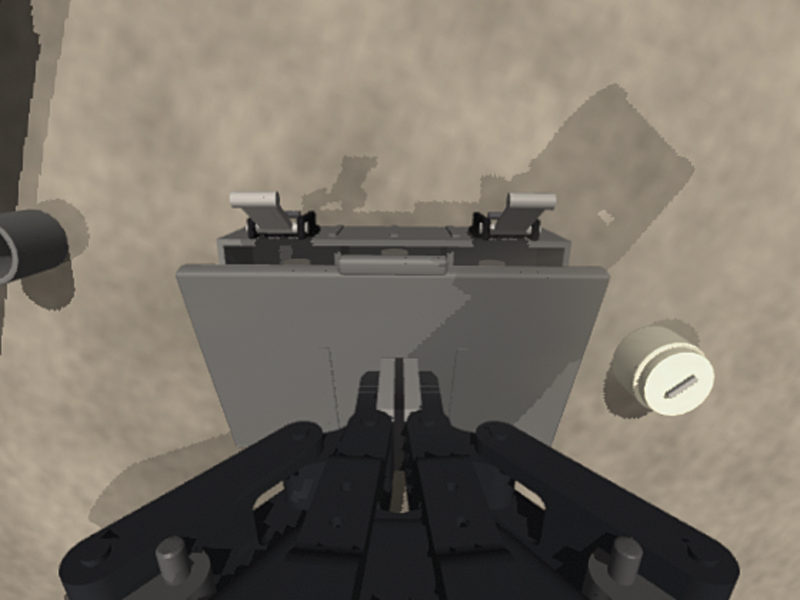

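The wrist view shows both tips at (257,197) and (530,198), matching the prediction to within about 4 mm. The fingers, at column 399, are centred on the lid, so I'll press it down.

Request:
{"api": "move_arm", "payload": {
  "plan": [0,0,-40,0,0,0,0,0,0,-35,0,0,0,0,0,0,-10,0,0,0,0,0,0,-8,0,0,0,0,0,0,-8,0,0,0,0,0,0,-8,0,0,0,0,0,0,-8,0,0,0,0,0,0,-4,0,0,0,0,0,0,0,0,0,0,0]
}}

```text
time: 2.75
eef_pos: [0.5466, -0.0915, 0.0949]
tcp_rot: [0.986, 0.167, 0.0, 0.0]
contact_force: [0.4, -0.6, -1.3]
opening: 0.002
finger_force: 0.0
```

Request:
{"api": "move_arm", "payload": {
  "plan": [0,0,-4,0,0,0,0,0,0,-3,0,0,0,0,0,0,-2,0,0,0,0,0,0,0,0,0,0,0]
}}

```text
time: 3.15
eef_pos: [0.5464, -0.0915, 0.0857]
tcp_rot: [0.986, 0.167, 0.0, 0.0]
contact_force: [0.1, -0.5, 1.8]
opening: -0.0
finger_force: 0.6
```

Request:
{"api": "move_arm", "payload": {
  "plan": [0,0,-1,0,0,0,0,0,0,-1,0,0,0,0,0,0,0,0,0,0,0]
}}

```text
time: 3.45
eef_pos: [0.5464, -0.0915, 0.0838]
tcp_rot: [0.986, 0.167, 0.0, 0.0]
contact_force: [1.5, 0.1, 1.7]
opening: 0.003
finger_force: 0.9
```

Request:
{"api": "move_arm", "payload": {
  "plan": [0,0,-1,0,0,0,0,0,0,-1,0,0,0,0,0,0,0,0,0,0,0]
}}

```text
time: 3.75
eef_pos: [0.5463, -0.0915, 0.0816]
tcp_rot: [0.986, 0.167, -0.0, -0.0]
contact_force: [0.8, 0.0, 1.8]
opening: -0.001
finger_force: 0.9
```

Run:
```python
from h import *
w=cam('wrist'); im=cv2.resize(w['color'][:,:,::-1],(800,600),interpolation=cv2.INTER_CUBIC)
cv2.imwrite('pics/w2.png',im)
```

```text
(no output)
```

View pics/w2.png

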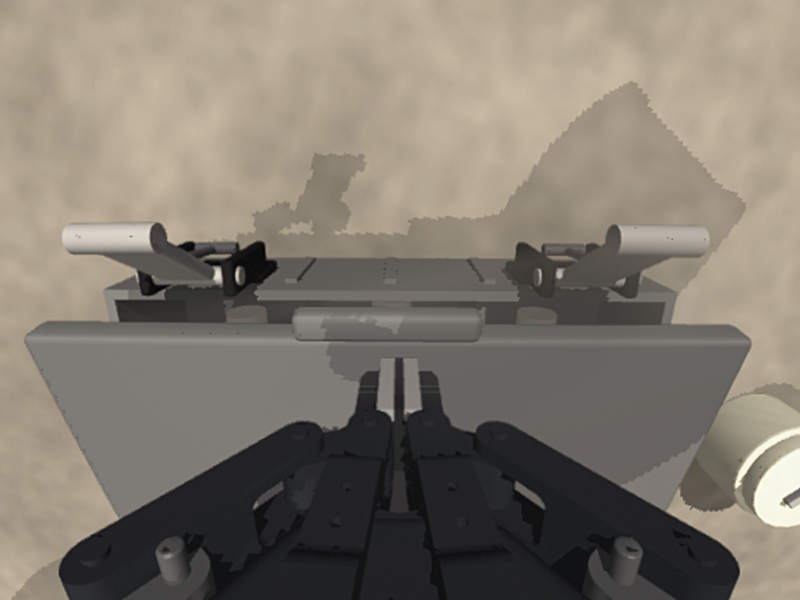

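The lid is still slightly ajar: its free edge is at row 335, with a dark gap above it. The fingertips are at (399,360). I'll check the geometry from this view.

Run:
```python
from h import *
w=cam('wrist'); s=ctrl.get_state(); print(s['eef_pos'],s['contact_force'],s['finger_force'],w['f'],'tcp px',proj(w,s['eef_pos'])/.7)
# corner rays; solve for height at which top free corners are 284 mm apart
for pa,pb in (((27,335),(750,333)),):
  for z in np.arange(.08,.14,.01):
    a,b=onz(w,pa[0]*.7,pa[1]*.7,z),onz(w,pb[0]*.7,pb[1]*.7,z); print(z,np.linalg.norm(a-b).round(4),((a+b)/2).round(4),np.degrees(np.arctan2(*(a-b)[:2])).round(1))
for z in(.08,.07):
  a,b=onz(w,105*.7,291*.7,z),onz(w,676*.7,291*.7,z); print('rim',z,np.linalg.norm(a-b).round(4),((a+b)/2).round(4))
im=np.hstack([cv2.resize(cam(n)['color'][y:y+180,x:x+170,::-1],None,fx=2.3,fy=2.3,interpolation=cv2.INTER_CUBIC) for n,x,y in(('scene',150,190),('top',250,140))]); cv2.imwrite('pics/c3.png',im)
```

```text
[ 0.54620359 -0.09151277  0.08167166] [1.01760486 0.28063107 2.4875047 ] 0.8611380541697145 292.7718087710685 tcp px [398.58519828 339.05634722]
0.08 0.3531 [ 0.5454 -0.0859  0.08  ] -19.4
0.09 0.3336 [ 0.5496 -0.0848  0.09  ] -19.4
0.09999999999999999 0.314 [ 0.5538 -0.0836  0.1   ] -19.4
0.10999999999999999 0.2945 [ 0.558  -0.0825  0.11  ] -19.4
0.11999999999999998 0.2749 [ 0.5622 -0.0813  0.12  ] -19.4
0.12999999999999998 0.2554 [ 0.5664 -0.0802  0.13  ] -19.4
0.13999999999999996 0.2358 [ 0.5706 -0.0791  0.14  ] -19.4
rim 0.08 0.2647 [ 0.5666 -0.0802  0.08  ]
rim 0.07 0.2793 [ 0.5636 -0.081   0.07  ]
```

View pics/c3.png

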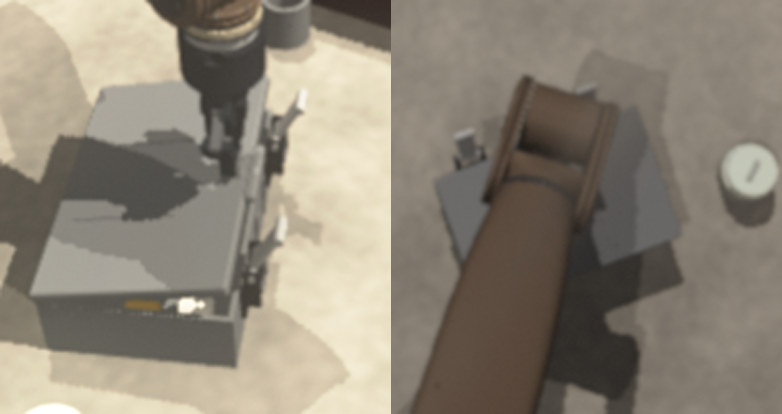

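Run:
```python
from h import *
w=cam('wrist'); s=ctrl.get_state(); t=cam('scene')
T=np.array(w['T_tool_cam']); Rt=R.from_quat(s['tcp_rot']).as_matrix(); print(T.round(3).tolist())
o=Rt.T@(w['o']-s['eef_pos']); 
for v in (358,365):
  d=Rt.T@ray(w,399*.7,v*.7)
  for z in(-.04,-.03,-.02,-.01,0): print(v,z,(o+d*(z-o[2])/d[2]).round(4))
e=s['eef_pos']
for dz in(0,.01,.02,.03): print('scene',dz,(proj(t,e+[0,0,dz])-[150,190])*2.3)
```

```text
[[-0.001, 0.95, 0.311, 0.079], [1.0, 0.001, 0.0, 0.0], [0.0, 0.311, -0.95, -0.179], [0.0, 0.0, 0.0, 1.0]]
358 -0.04 [ 0.0102  0.0002 -0.04  ]
358 -0.03 [ 0.0052  0.0002 -0.03  ]
358 -0.02 [ 0.0002  0.0002 -0.02  ]
358 -0.01 [-0.0048  0.0002 -0.01  ]
358 0 [-0.0098  0.0002 -0.    ]
365 -0.04 [ 0.0073  0.0002 -0.04  ]
365 -0.03 [ 0.0021  0.0002 -0.03  ]
365 -0.02 [-0.0031  0.0002 -0.02  ]
365 -0.01 [-0.0083  0.0002 -0.01  ]
365 0 [-0.0135  0.0002  0.    ]
scene 0 [230.58614165 196.45275586]
scene 0.01 [230.09920203 189.23103684]
scene 0.02 [229.60711258 181.92142131]
scene 0.03 [229.10980792 174.52253848]
```

The contact evidence, the scene view and the wrist view agree: the real fingertips sit about 20–35 mm behind the reported TCP. From here I'll go by touch.

Request:
{"api": "move_arm", "payload": {
  "plan": [0,0,-3,0,0,0,0,0,0,-3,0,0,0,0,0,0,-3,0,0,0,0,0,0,-3,0,0,0,0,0,0,0,0,0,0,0]
}}

```text
time: 4.55
eef_pos: [0.5458, -0.0914, 0.069]
tcp_rot: [0.986, 0.167, -0.001, -0.0]
contact_force: [0.8, 0.5, 0.7]
opening: -0.001
finger_force: 0.3
```

Request:
{"api": "move_arm", "payload": {
  "plan": [0,0,-3,0,0,0,0,0,0,-3,0,0,0,0,0,0,-2,0,0,0,0,0,0,0,0,0,0,0]
}}

```text
time: 4.95
eef_pos: [0.546, -0.0915, 0.0613]
tcp_rot: [0.986, 0.167, -0.0, -0.0]
contact_force: [0.4, 0.6, 1.5]
opening: 0.001
finger_force: 0.4
```

Run:
```python
from h import *
w=cam('wrist'); print(ctrl.get_state()['contact_force'])
a=cv2.resize(w['color'][100:330,:,::-1],(400,165)); b=cam('scene')['color'][190:370,150:320,::-1]
b=cv2.resize(b,None,fx=2.3,fy=2.3,interpolation=cv2.INTER_CUBIC); a=cv2.copyMakeBorder(a,0,b.shape[0]-165,0,0,0)
cv2.imwrite('pics/c4.png',np.hstack([a,b]))
```

```text
[ 1.05684109 -0.51069483  0.31882346]
```

View pics/c4.png

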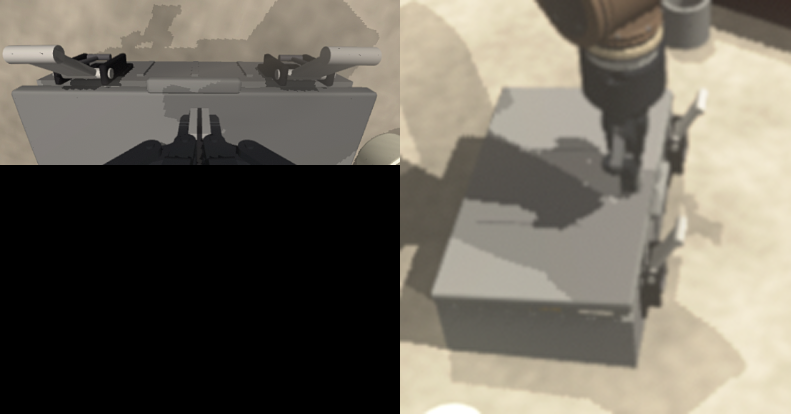

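The lid is nearly shut, with only a thin gap left at the free corner, around (600,312) in the right half. I'll push on gently.

Request:
{"api": "move_arm", "payload": {
  "plan": [0,0,-1.5,0,0,0,0,0,0,-1.5,0,0,0,0,0,0,-1,0,0,0,0,0,0,0,0,0,0,0]
}}

```text
time: 5.45
eef_pos: [0.5463, -0.0914, 0.0576]
tcp_rot: [0.986, 0.167, -0.0, -0.0]
contact_force: [0.6, 0.7, 0.5]
opening: 0.001
finger_force: 0.5
```

Request:
{"api": "move_arm", "payload": {
  "plan": [0,0,-1,0,0,0,0,0,0,-1,0,0,0,0,0,0,0,0,0,0,0]
}}

```text
time: 5.75
eef_pos: [0.5464, -0.0914, 0.0557]
tcp_rot: [0.986, 0.167, 0.0, -0.0]
contact_force: [-0.1, 0.1, 0.4]
opening: 0.0
finger_force: 0.7
```

Request:
{"api": "move_arm", "payload": {
  "plan": [0,0,-1,0,0,0,0,0,0,-1,0,0,0,0,0,0,0,0,0,0,0]
}}

```text
time: 6.05
eef_pos: [0.5465, -0.0915, 0.0538]
tcp_rot: [0.986, 0.167, 0.0, 0.0]
contact_force: [0.3, 1.4, 1.1]
opening: -0.004
finger_force: 0.8
```

Request:
{"api": "move_arm", "payload": {
  "plan": [0,0,-1,0,0,0,0,0,0,-1,0,0,0,0,0,0,0,0,0,0,0]
}}

```text
time: 6.35
eef_pos: [0.5464, -0.0916, 0.0517]
tcp_rot: [0.986, 0.167, 0.0, 0.0]
contact_force: [0.8, 1.6, 1.3]
opening: 0.004
finger_force: 0.9
```

Request:
{"api": "move_arm", "payload": {
  "plan": [0,0,-1,0,0,0,0,0,0,-1,0,0,0,0,0,0,0,0,0,0,0]
}}

```text
time: 6.65
eef_pos: [0.5464, -0.0916, 0.0497]
tcp_rot: [0.986, 0.167, 0.0, 0.0]
contact_force: [0.9, 0.4, 1.5]
opening: -0.0
finger_force: 0.9
```

Request:
{"api": "move_arm", "payload": {
  "plan": [0,0,-1,0,0,0,0,0,0,-1,0,0,0,0,0,0,0,0,0,0,0]
}}

```text
time: 6.95
eef_pos: [0.5464, -0.0916, 0.0494]
tcp_rot: [0.986, 0.167, -0.0, -0.0]
contact_force: [-3.1, 1.6, 10.0]
opening: -0.001
finger_force: 5.0
```

The force jumped to 10 N at TCP z 0.0494 and the motion stalled, so the lid is on its stop and the fingertips are about 36 mm behind the TCP. I'll retract upward and verify.

Request:
{"api": "move_arm", "payload": {
  "plan": [0,0,5,0,0,0,0,0,0,30,0,0,0,0,0,0,40,0,0,0,0,0,0,40,0,0,0,0,0,0,30,0,0,0,0,18,29,0,0,0,0,0,18,29,0,0,0,0,0,18,29,0,0,0,0,0,18,29,0,0,0,0,0,0,0,0,0,0,0,0,0,0,0,0,0,0,0]
}}

```text
time: 8.05
eef_pos: [0.6175, 0.0248, 0.1915]
tcp_rot: [0.986, 0.168, -0.002, 0.0]
contact_force: [-0.2, -0.8, -0.3]
opening: 0.001
finger_force: 0.0
```

Run:
```python
from h import *
w=cam('wrist'); print(ctrl.get_state()['eef_pos'])
a=cv2.resize(w['color'][:,:,::-1],(400,300)); s=cam('scene'); b=s['color'][190:370,150:320,::-1]
b=cv2.resize(b,None,fx=2.3,fy=2.3,interpolation=cv2.INTER_CUBIC); a=cv2.copyMakeBorder(a,0,b.shape[0]-300,0,0,0)
cv2.imwrite('pics/c5.png',np.hstack([a,b]))
r=R.from_euler('z',.3326)
for q in((.128,.085,.136),(.128,-.085,.136),(.092,.142,.085),(.092,-.142,.085)):
    p=r.apply(q)+[.4798,-.1138,0]; print(p.round(3),proj(w,p)/1.4,(proj(s,p)-[150,190])*2.3+[400,0])
```

```text
[0.61738704 0.02412142 0.19172351]
[0.573 0.008 0.136] [199.94563075 185.94243139] [699.85568254  98.76398996]
[ 0.629 -0.152  0.136] [332.3365396  185.64026433] [679.16324865 228.81254263]
[0.52  0.05  0.085] [162.86663311 190.50540366] [671.656138    96.44996341]
[ 0.613 -0.218  0.085] [343.13464422 190.18057609] [631.3292782  313.69070812]
```

View pics/c5.png

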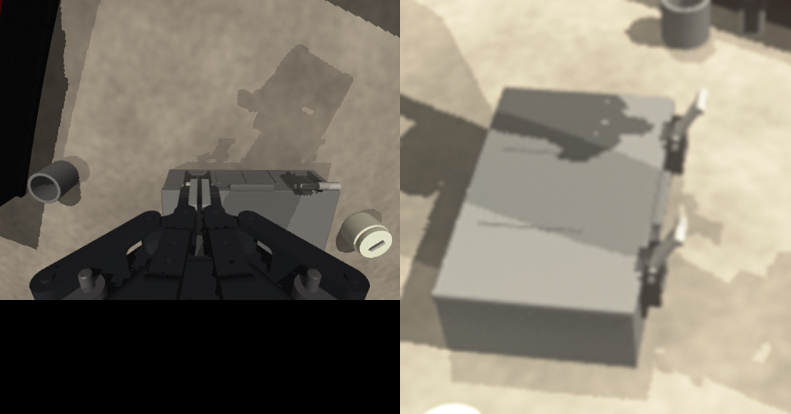

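The lid is fully shut: the gap is gone and its corners match the shut model. Both levers are still open, with tips near (703,95) and (683,220) in the right half. The hand is outside lever a, so I'll lower it and push inward.

Request:
{"api": "move_arm", "payload": {
  "plan": [0,0,-35,0,0,0,0,0,0,-35,0,0,0,0,0,0,-35,0,0,0,0,0,0,0,0,0,0,0,-9.5,-3.3,0,0,0,0,0,-9.5,-3.3,0,0,0,0,0,-4.7,-1.6,0,0,0,0,0,-4.7,-1.6,0,0,0,0,0,-4.7,-1.6,0,0,0,0,0,0,0,0,0,0,0,0]
}}

```text
time: 9.15
eef_pos: [0.5864, 0.013, 0.0894]
tcp_rot: [0.986, 0.167, 0.002, 0.0]
contact_force: [1.5, 0.6, 0.7]
opening: -0.002
finger_force: 1.4
```

Request:
{"api": "move_arm", "payload": {
  "plan": [-3.8,-1.3,0,0,0,0,0,-3.8,-1.3,0,0,0,0,0,-3.8,-1.3,0,0,0,0,0,-3.8,-1.3,0,0,0,0,0,0,0,0,0,0,0,0]
}}

```text
time: 9.65
eef_pos: [0.5686, 0.0078, 0.0869]
tcp_rot: [0.986, 0.167, -0.001, -0.0]
contact_force: [0.5, 0.3, 0.5]
opening: 0.0
finger_force: 0.4
```

Request:
{"api": "move_arm", "payload": {
  "plan": [-3.8,-1.3,0,0,0,0,0,-3.8,-1.3,0,0,0,0,0,-3.8,-1.3,0,0,0,0,0,-3.8,-1.3,0,0,0,0,0,0,0,0,0,0,0,0]
}}

```text
time: 10.15
eef_pos: [0.5539, 0.0026, 0.0875]
tcp_rot: [0.986, 0.167, -0.001, -0.0]
contact_force: [0.3, -0.3, -0.3]
opening: -0.001
finger_force: 0.0
```

Run:
```python
from h import *
w=cam('wrist'); s=cam('scene'); print(ctrl.get_state()['contact_force'])
a=cv2.resize(w['color'][:,:,::-1],(400,300)); b=s['color'][190:370,150:320,::-1]
b=cv2.resize(b,None,fx=2.3,fy=2.3,interpolation=cv2.INTER_CUBIC); a=cv2.copyMakeBorder(a,0,b.shape[0]-300,0,0,0)
cv2.imwrite('pics/c6.png',np.hstack([a,b]))
```

```text
[-0.12327941 -0.08186096  0.75809237]
```

View pics/c6.png

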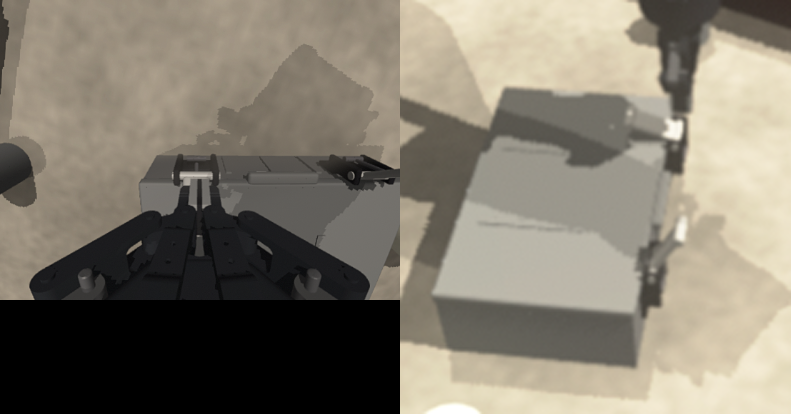

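Lever a has snapped over and lies on the lid, around (660,127) in the right half; lever b is still open. I'll move out, up and across to lever b.

Request:
{"api": "move_arm", "payload": {
  "plan": [21,7.3,0,0,0,0,0,21,7.3,0,0,0,0,0,21,7.3,20,0,0,0,0,0,0,40,0,0,0,0,14,-40,20,0,0,0,0,14,-40,0,0,0,0,0,14,-41,0,0,0,0,0,14,-41,0,0,0,0,0,0,0,0,0,0,0,0,0,0,-40,0,0,0,0,0,0,-40,0,0,0,0,0,0,0,0,0,0,0]
}}

```text
time: 11.45
eef_pos: [0.6686, -0.1351, 0.0799]
tcp_rot: [0.986, 0.167, -0.006, -0.004]
contact_force: [-1.6, 0.6, -0.8]
opening: -0.004
finger_force: 0.0
```

Request:
{"api": "move_arm", "payload": {
  "plan": [-9.5,-3.3,4,0,0,0,0,-9.5,-3.3,2,0,0,0,0,-4.7,-1.6,0,0,0,0,0,-4.7,-1.6,0,0,0,0,0,-3.8,-1.3,0,0,0,0,0,-3.8,-1.3,0,0,0,0,0,-3.8,-1.3,0,0,0,0,0,-3.8,-1.3,0,0,0,0,0,0,0,0,0,0,0,0]
}}

```text
time: 12.35
eef_pos: [0.6335, -0.1527, 0.098]
tcp_rot: [0.986, 0.167, 0.004, 0.002]
contact_force: [1.7, 1.3, 2.0]
opening: -0.001
finger_force: 1.1
```

Request:
{"api": "move_arm", "payload": {
  "plan": [4.7,1.6,0,0,0,0,0,4.7,1.6,-5,0,0,0,0,0,0,-5,0,0,0,0,0,0,0,0,0,0,0]
}}

```text
time: 12.75
eef_pos: [0.6394, -0.1488, 0.0823]
tcp_rot: [0.986, 0.167, -0.001, -0.0]
contact_force: [2.3, 1.4, 2.2]
opening: -0.002
finger_force: 1.5
```

Request:
{"api": "move_arm", "payload": {
  "plan": [-3.8,-1.3,2,0,0,0,0,-3.8,-1.3,1,0,0,0,0,-3.8,-1.3,0,0,0,0,0,-3.8,-1.3,0,0,0,0,0,-3.8,-1.3,0,0,0,0,0,0,0,0,0,0,0,0]
}}

```text
time: 13.35
eef_pos: [0.6194, -0.1559, 0.0863]
tcp_rot: [0.986, 0.167, -0.001, -0.0]
contact_force: [0.7, 0.3, -0.1]
opening: -0.001
finger_force: 0.2
```

Request:
{"api": "move_arm", "payload": {
  "plan": [-3.8,-1.3,0,0,0,0,0,-3.8,-1.3,0,0,0,0,0,-3.8,-1.3,0,0,0,0,0,-2.8,-1,0,0,0,0,0,0,0,0,0,0,0,0]
}}

```text
time: 13.85
eef_pos: [0.6059, -0.1607, 0.0867]
tcp_rot: [0.986, 0.167, -0.0, -0.0]
contact_force: [-0.1, 0.5, -0.4]
opening: 0.002
finger_force: 0.0
```

Now I'll move out and up, then look.

Request:
{"api": "move_arm", "payload": {
  "plan": [21,7.3,0,0,0,0,0,21,7.3,0,0,0,0,0,21,7.3,20,0,0,0,0,0,0,40,0,0,0,0,0,0,40,0,0,0,0,0,0,40,0,0,0,0,0,0,0,0,0,0,0,0,0,0,0,0,0,0]
}}

```text
time: 14.65
eef_pos: [0.6702, -0.1388, 0.2287]
tcp_rot: [0.986, 0.167, 0.001, 0.001]
contact_force: [-1.3, 0.1, -0.3]
opening: -0.005
finger_force: 0.0
```

Run:
```python
from h import *
w=cam('wrist'); s=cam('scene'); print(ctrl.get_state()['eef_pos'])
a=cv2.resize(w['color'][:,:,::-1],(400,300)); b=s['color'][190:370,150:320,::-1]
b=cv2.resize(b,None,fx=2.3,fy=2.3,interpolation=cv2.INTER_CUBIC); a=cv2.copyMakeBorder(a,0,b.shape[0]-300,0,0,0)
cv2.imwrite('pics/c7.png',np.hstack([a,b]))
```

```text
[ 0.66855719 -0.13833966  0.22485314]
```

View pics/c7.png

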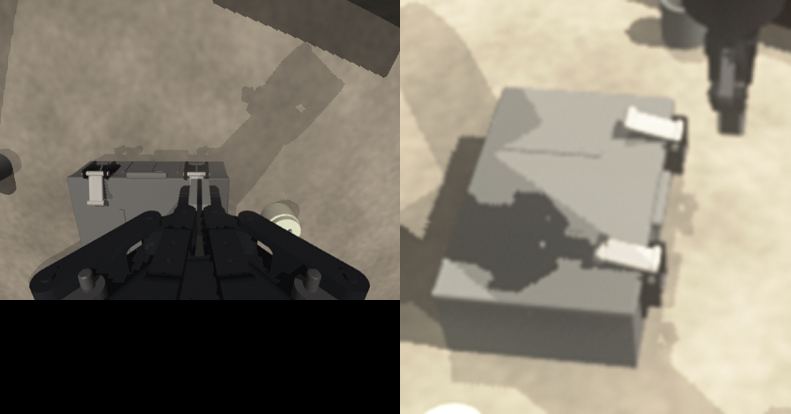

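Both levers lie over the shut lid, at (653,125) and (630,254) in the right half. The case hasn't moved and the hand is clear, so I'm handing in.

```bash
python3 -c "
from plant import order
print(order.sign_off())"
```

```text
the job is handed in; nothing more can be done
None
```

I pushed the lid fully shut, then flipped both latch levers over it. The last camera view shows both levers down, the case where it started and the hand clear, and I handed the job in after about 15 s of the 54 s allowed; no verdict came back.

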